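# Put the drained staining jar away in the slide cabinet

## Task

Pull the top drawer of the slide cabinet out all the way to its stop. Then take the square porcelain jar that stands upside down on the bench, turn it mouth-up and stand it in the middle of the black rubber mat inside the drawer. Set the jar down without dropping it anywhere, leave the drawer fully out and the slide box in it upright, and do not disturb the other things on the bench.

Things in the scene. Friction and masses are not known exactly. Their poses are not given: they have to be found in the camera images.
- drawer (a joint): How far the top drawer is out, in m: 0 shut, growing as it slides straight out of the cabinet's front. It may start slightly open. The cabinet is a white fixed box on the bench, 240 deep x 240 wide x 130 high; the lower front with an identical handle does not open. Drag 2 to 5 N, then a hard stop more than 120 mm out; where exactly is not given: feel for it.
- drawer_handle (a point): Middle of the top drawer's steel bar handle, a round bar 11 mm thick and 110 long, at height 95 mm, 35 mm in front of the drawer's front panel (29 mm free behind the bar). Two thin stems join it to the panel 47 mm either side of the middle. The cabinet's top is 35 mm above the bar. x points into the cabinet, y along the bar, z up.
- drawer_floor (a point): Point on the top drawer's inner floor, 64 mm above the bench, on the centre line, 75 mm behind the inner face of the front panel (125 mm behind the handle bar); moves with the drawer, axes as the handle's. The tray is 194 long inside, with two bays 95 mm wide either side of a 6 mm partition; walls and partition stand 36 mm above the floor, the front panel 51.
- mat: Black rubber mat, 110 (x) x 84 (y) x 4 mm, lying loose in one of the two bays of the top drawer (which one varies). Origin at the centre of its underside, on the drawer floor.
- slidebox: Closed wooden slide box, 110 (x) x 80 (y) x 30 mm, loose in the other bay of the top drawer. Origin at the centre of its underside.
- jar: White porcelain staining jar, square in section, 50 x 50 mm outside, 68 tall, walls and base 4 mm, about 200 g. Origin at the centre of the outside of its base; z runs from the base to the open mouth, x and y are square to its sides. It starts upside down: base up, origin 68 mm above the bench.
- vial: Bystander: clear vial with orange cap, 28 diameter, 95 tall, standing. Origin at the underside.
- cup: Bystander: round white beaker, 64 across the mouth, 62 tall, mouth up. Origin at the underside.
- dish: Bystander: closed petri dish, 94 diameter, 16 tall. Origin at the underside.
- brush: Bystander: small brush, 180 long, lying flat. Origin at the underside of its middle.
- washbottle: Bystander: white bottle, 66 diameter, 170 tall, standing. Origin at the underside.
There are look-alikes about, which are no part of the job. What is shaped like the jar but green or turquoise is not meant.

How it is judged:
By the outcome, as a careful person would: the job done as asked, in the order asked, and still so for the second after the job is handed in, with the robot touching nothing.
It also fails if it takes over 72 s, if anything falls off the work surface, if the arm or the gripper's body presses on something with over 40 N, if the wrist force passes 120 N, or if a joint passes its speed limit or range.

## Robot

A 6-joint arm with a two-finger parallel gripper is mounted at the origin on the work surface. World frame = base frame: x ahead of the robot, y to its left, z up, the work surface at z = 0. Lengths are in m, angles in degrees, forces in N, time in s.
With the tool pointing down it reaches from about 0.4 to 0.825 m from the base axis. Payload 7 kg.
Tool frame: the origin (TCP) lies at the very end of the fingers, on their centre line; the grasp point (between the pads) lies 19 mm behind it; z points along the fingers, y is the line along which they close (so a half turn about z gives the same grasp; the last joint's range is limited). The gripper opens to 88 mm and grips with 3 to 60 N. Pads are 19 mm wide; open, the fingers measure 130 mm over their backs; the gripper's body (78 mm by 193 mm) begins 47 mm behind the grasp point.
Start: joints at [80.965, 20.546, 0.682, 0, -70.136, -16.507], TCP at [0.291, 0.609, 0.227] pointing down, gripper open.
Joint ranges: [-176.03, 176.03], [-82.01, 121.73], [-58.28, 71.71], [-173.87, 95.51], [-174.79, -0.11], [-173.66, 173.66]. Speed limits (degrees/s): [136.94, 136.94, 172.46, 180, 180, 180].

## Interface

Orientations are given as [roll, pitch, yaw] about the fixed x, y, z axes, in that order (R = Rz(yaw) Ry(pitch) Rx(roll)).
In Python, from plant import get_state, imaging, r, finder gives the robot as it stands.
- The arm moves only by the shell command python3 -m handwheel 'ROWS' [FORCE]. ROWS is JSON, a list of rows, each a list of 5 numbers: the closure, from 0 (fully open) to 1 (shut), then the shift along the world's x, y, z in cm, then the turn about the world's z in degrees. A call has 1 to 8 rows; each row is the pose to reach, as a shift and turn from the pose commanded when the call began; what a row does not reach only later rows make up. A row lasts 1/8 s, in which the tool goes at most 62.5 mm and 10.7 degrees, less where a joint would pass 70% of its speed; a pose out of reach is approached as far as the arm can. A call with a gripper value outside its range is refused whole. The fingers move at their own pace and stop on an object; FORCE is the grip in N (left out, the last holds). Time passes only in rows, so rows that repeat a pose let the fingers close. It gives the time, the measured TCP pose, the force, the opening and the grip force at its end, in the units of the state.
- get_state(): the state, without advancing time (a new reading comes with each control period).
- imaging.capture(name): name is "scene" or "side" or "wrist"; returns (picture, depth): 384x512x3 uint8, red, green, blue; 384x512 float32, m along the optical axis (not along the pixel's ray), 0 where there is no reading.
- imaging.get_calibration(name): a dict with "fx", "fy", "cx", "cy" (pixels), "rvec" (rotation vector, rad) and "tvec" (3), from world to camera coordinates, as OpenCV has them; the wrist camera has in their place "hand_eye" (4x4, takes a point from camera to tool coordinates, whose origin is the TCP and whose axes are the flange's). Camera axes: x right, y down, z forward; pixel columns grow to the right and rows downward; lengths in m; the calibration is good to about 2 mm. The wrist camera is an equidistant fisheye: a pixel r from the principal point sees the ray r / f radians off the axis. A picture is of the moment at which its call begins: read the wrist's pose just before it. get_calibration takes no time and is no camera call.
- r.close_job(): hands the job in; it is judged then, once.
Trained networks look in the newest picture that a camera, given by its name, has taken for a name from the list of things; names that differ only in an ending like _2 or _b are one class to them, and where a whole thing is asked for, a point or a joint stands for the part that bears it (a point fixed in the world has none). Each returns a list of dicts, best first, with "p" (0 to 1); they miss things now and then, are a little off and sometimes report something else, mostly with a low value. They report only what shows in the picture. A call takes as long as a camera call. They do not tell look-alikes from the thing itself.
- finder.cut_out(camera, query): "region" (384x512 bool, what is visible of it) and "pixel" ([column, row] in pixels, amid what is visible of it).
The state is a dict: "time_s": time; "joints": joint angles; "qd": joint speeds; "joint_torque": joint torques, N m; "tcp_pos": TCP position; "eef_rot": TCP orientation; "contact_force": force on the tool from outside, world axes, zero at the start; "moment": the same for the moment, N m; "gripper_width": finger opening in m; "gripper_force": force on a finger pad.
Only numpy, scipy, OpenCV 4.12 (cv2) and the standard library are available. Lean on these libraries where they do the work, as an engineer would, in place of code of your own. Each camera call takes 0.05 s, during which the arm holds its last target. There are 200 camera calls.

## Working session

There is one attempt and no reset: what is moved stays moved. The work goes in short steps, Python scripts to look and compute and a shell command to move; the robot and the scene stay as the last step left them, time stands still between calls to the robot, and variables do not carry over. Pictures are saved under pics/ and viewed, at most 11 in all, crops included, and the job is handed in when it is done.

```bash
ls; mkdir -p pics
cat > h.py <<'E'
import numpy as np, cv2
from plant import get_state, imaging, r, finder
def cloud(cam, d):
    c=imaging.get_calibration(cam); v,u=np.mgrid[:384,:512]
    if 'rvec' in c:
        P=np.dstack([(u-c['cx'])/c['fx']*d,(v-c['cy'])/c['fy']*d,d])
        R=cv2.Rodrigues(np.array(c['rvec'],float))[0]
        return (P-np.array(c['tvec']).ravel())@R
    return None
def save(name,im,s=1):
    cv2.imwrite('pics/'+name,cv2.resize(im[:,:,::-1],None,fx=s,fy=s,interpolation=cv2.INTER_CUBIC))
E
python3 - <<'E'
from h import *
print(get_state())
ims=[]
for c in ['scene','side']:
    im,d=imaging.capture(c); np.savez(c,im=im,d=d,P=cloud(c,d)); ims.append(im)
    P=cloud(c,d)
    for q in ['jar','drawer_handle','mat','slidebox','cup','vial','dish','brush','washbottle']:
        for o in finder.cut_out(c,q)[:3]:
            m=o['region']&(d>0); p=P[m]
            if len(p): print(c,q,round(o['p'],2),o['pixel'],m.sum(),np.median(p,0).round(3),np.percentile(p,3,axis=0).round(3),np.percentile(p,97,axis=0).round(3))
cv2.imwrite('pics/a.png',cv2.resize(np.hstack(ims)[:,:,::-1],(800,300)))
save('scene.png',ims[0],1.5);save('side.png',ims[1],1.5)
E
```

```text
pics
{'time_s': 0.0, 'joints': array([ 8.09663682e+01,  2.05906203e+01,  6.32973262e-01, -1.93508645e-02,
       -7.01356215e+01, -1.65066182e+01]), 'qd': array([ 0.03044674, -0.00977742, -0.03183549, -0.02281326, -0.06702452,
        0.01985257]), 'joint_torque': array([ 1.12059966e-03, -5.82713699e+01,  2.93068725e+01,  6.99735671e+00,
        7.16081529e-03, -1.50202518e-04]), 'tcp_pos': array([0.29084296, 0.60857897, 0.22562822]), 'eef_rot': array([ 1.79905407e+02, -9.06115585e-03, -2.55468327e+01]), 'contact_force': array([-0.07403013,  0.16119747, -0.23781706]), 'moment': array([-0.03101726,  0.00962893, -0.00432932]), 'gripper_force': 0.0, 'gripper_width': 0.08811935780552174}
scene jar 0.93 [178.5, 225.5] 574 [ 0.501 -0.273  0.053] [ 0.457 -0.294  0.002] [ 0.507 -0.244  0.069]
scene jar 0.68 [213.0, 243.0] 548 [ 0.612 -0.228  0.06 ] [ 0.579 -0.253  0.005] [ 0.632 -0.197  0.069]
scene jar 0.64 [146.0, 206.4] 470 [ 0.363 -0.312  0.054] [ 0.32  -0.335  0.004] [ 0.368 -0.287  0.069]
scene drawer_handle 0.95 [319.2, 187.1] 784 [0.659 0.128 0.1  ] [ 0.535  0.031 -0.002] [0.689 0.28
[... 1459 characters left out ...]
debox 0.66 [269.6, 153.7] 75 [0.691 0.21  0.087] [0.687 0.177 0.069] [0.699 0.242 0.096]
side cup 0.74 [340.5, 271.1] 732 [ 0.719 -0.306  0.042] [ 0.69  -0.332  0.007] [ 0.747 -0.274  0.063]
side vial 0.78 [332.6, 223.2] 301 [ 0.755 -0.15   0.057] [ 0.746 -0.156  0.009] [ 0.77  -0.136  0.096]
side dish 0.64 [200.8, 226.4] 606 [ 0.422 -0.025  0.016] [ 0.382 -0.062  0.007] [0.462 0.022 0.019]
side dish 0.53 [341.9, 273.1] 749 [ 0.719 -0.305  0.042] [ 0.69  -0.332  0.004] [ 0.748 -0.272  0.063]
side brush 0.78 [305.9, 345.2] 995 [ 0.568 -0.472  0.019] [ 0.534 -0.542  0.01 ] [ 0.603 -0.409  0.022]
side washbottle 0.94 [222.9, 134.3] 693 [0.579 0.399 0.084] [0.552 0.386 0.008] [0.612 0.423 0.168]
```

View pics/scene.png

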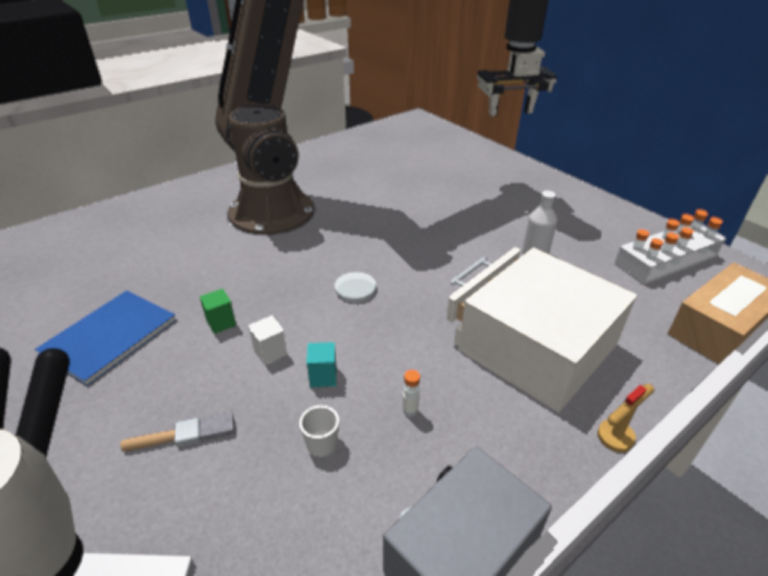

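View pics/side.png

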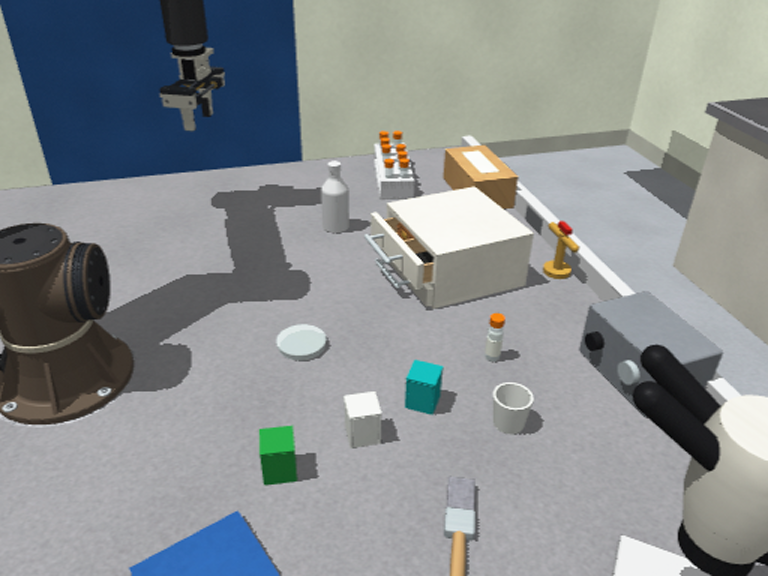

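Scene picture (in native pixels): three jar-shaped things stand in a row, green (146,206), white (178,225) and turquoise (213,243). White fits the description. The drawer front is near (319,187), and the mat shows in the nearer bay at side (285,173). I'll confirm the jar in a crop and fit the cabinet and jar poses.

Run:
```python
from h import *
S=np.load('scene.npz');D=np.load('side.npz')
a=cv2.resize(S['im'][190:270,130:250,::-1],(720,480),interpolation=cv2.INTER_CUBIC); cv2.imwrite('pics/crop.png',a)
def rect(p,n):
    c,s,t=cv2.minAreaRect((p[:,:2]*1000).astype(np.float32)); print(n,len(p),np.round(c,1),np.round(s,1),round(t,2)); 
for n,F in (('scene',S),('side',D)):
    P=F['P'].reshape(-1,3)
    x,y,z=P.T
    m=(z>.122)&(z<.138)&(x>.6)&(x<1.1)&(y>-.1)&(y<.35); rect(P[m],n+' cabtop'); print(np.median(z[m]))
    m=(abs(x-.48)<.05)&(abs(y+.27)<.045)&(z>.064)&(z<.074); rect(P[m],n+' jartop');print(np.median(z[m]), cv2.boxPoints(cv2.minAreaRect((P[m][:,:2]*1000).astype(np.float32))).round().tolist())
    m=(abs(x-.48)<.05)&(abs(y+.27)<.045)&(z>.02)&(z<.074); rect(P[m],n+' jarall')
    m=(z>.08)&(z<.105)&(x>.5)&(x<.68)&(y>0)&(y<.3)
    q=P[m]; np.save(n+'_h',q)
    print(len(q), np.c_[q[::max(1,len(q)//25)]].round(3).tolist())
```

```text
scene cabtop 4642 [798.5 167.2] [227.  245.8] 8.5
0.12880722899570796
scene jartop 225 [ 481.1 -268.5] [50.9 54.8] 85.5
0.066764802033772 [[452.0, -292.0], [506.0, -296.0], [510.0, -245.0], [456.0, -241.0]]
scene jarall 469 [ 481. -269.] [51.2 55.1] 87.0
303 [[0.646, 0.261, 0.103], [0.61, 0.183, 0.101], [0.613, 0.189, 0.096], [0.616, 0.187, 0.095], [0.62, 0.182, 0.096], [0.614, 0.161, 0.098], [0.613, 0.157, 0.095], [0.618, 0.153, 0.096], [0.657, 0.188, 0.099], [0.656, 0.19, 0.094], [0.658, 0.189, 0.091], [0.617, 0.104, 0.099], [0.621, 0.105, 0.097], [0.623, 0.104, 0.094], [0.63, 0.097, 0.098], [0.634, 0.096, 0.098], [0.641, 0.094, 0.099], [0.667, 0.118, 0.1], [0.669, 0.095, 0.101], [0.67, 0.095, 0.094], [0.677, 0.061, 0.104], [0.674, 0.062, 0.094], [0.678, 0.032, 0.105], [0.671, 0.032, 0.092], [0.678, 0.042, 0.088], [0.678, 0.039, 0.082]]
side cabtop 2704 [797.3 168.4] [230.1 248.1] 8.15
0.1301493628854531
side jartop 349 [ 479.3 -267.9] [53.9 50.2] 87.04
0.06827861716655731 [[453.0, -293.0], [503.0, -296.0], [506.0, -242.0], [456.0, -240.0]]
side jarall 663 [ 479.2 -267.9] [53.9 50.4] 87.04
404 [[0.671, 0.268, 0.102], [0.679, 0.249, 0.099], [0.679, 0.25, 0.091], [0.631, 0.25, 0.086], [0.635, 0.225, 0.091], [0.603, 0.193, 0.102], [0.622, 0.189, 0.098], [0.622, 0.189, 0.094], [0.642, 0.189, 0.088], [0.673, 0.15, 0.101], [0.613, 0.156, 0.099], [0.647, 0.149, 0.095], [0.611, 0.136, 0.1], [0.648, 0.142, 0.088], [0.613, 0.121, 0.098], [0.651, 0.119, 0.09], [0.613, 0.108, 0.095], [0.657, 0.086, 0.102], [0.656, 0.083, 0.1], [0.616, 0.087, 0.096], [0.659, 0.081, 0.09], [0.66, 0.046, 0.104], [0.666, 0.036, 0.102], [0.664, 0.047, 0.089], [0.661, 0.047, 0.082], [0.668, 0.03, 0.084]]
```

View pics/crop.png

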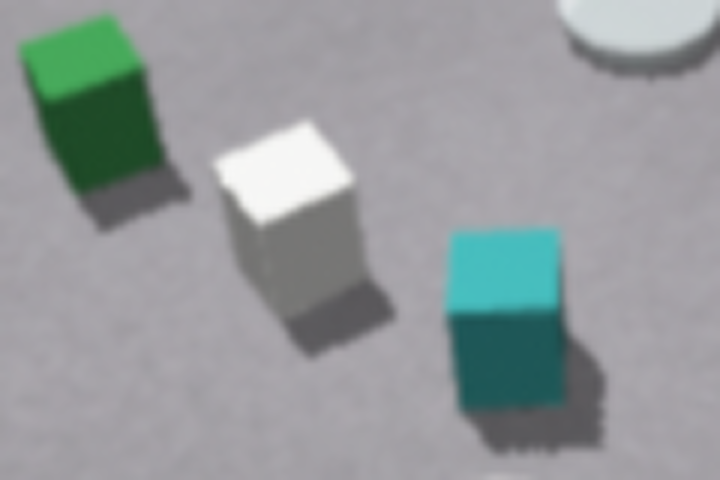

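White jar (crop around (285,170)) is upright with a closed base on top, so it is upside down as described: centre (0.480,-0.268), yaw about -4°. The cabinet yaw is about 8.4° and the bar middle is near (0.613,0.141). I'm moving above the handle, with the fingers closing across the bar.

```bash
python3 -m handwheel '[[0.78,5,-6,0,-10],[0.78,9,-12,0,-20],[0.78,13,-18,0,-30],[0.78,17,-24,0,-40],[0.78,21,-30,0,-50],[0.78,25,-36,0,-56],[0.78,29,-41,0,-56],[0.78,32.2,-46.8,0,-56]]' 20; python3 -m handwheel '[[0.78,0,0,0,0],[0.78,0,0,0,0]]'
```

```text
time_s: 2.0
tcp_pos: [0.5773, 0.1971, 0.2269]
eef_rot: [-180.0, 0.0, -81.5]
contact_force: [1.2, 2.0, 0.4]
gripper_width: 0.0204
gripper_force: 0.0
time_s: 2.25
tcp_pos: [0.5763, 0.1985, 0.2265]
eef_rot: [180.0, 0.0, -81.6]
contact_force: [0.9, 0.1, -0.3]
gripper_width: 0.0193
gripper_force: 0.0
```

```bash
python3 -m handwheel '[[0.78,3.7,-5.8,0,0],[0.78,3.7,-5.8,0,0],[0.78,3.7,-5.8,0,0]]'
cat >> h.py <<'E'
from scipy.spatial.transform import Rotation as Ro
def wrist():
    s=get_state(); im,d=imaging.capture('wrist'); c=imaging.get_calibration('wrist')
    v,u=np.mgrid[:384,:512]; a=(u-c['cx'])/c['fx']; b=(v-c['cy'])/c['fy']; th=np.hypot(a,b)+1e-9
    t=np.tan(np.minimum(th,1.5))/th; P=np.dstack([a*t*d,b*t*d,d])
    H=np.array(c['hand_eye']); P=P@H[:3,:3].T+H[:3,3]
    P=P@Ro.from_euler('xyz',s['eef_rot'],degrees=True).as_matrix().T+s['tcp_pos']
    P[d<=0]=np.nan; return im,d,P,s
def cab(P,o,th=8.4):
    t=np.radians(th);q=P-np.array(list(o)+[0]) if P.shape[-1]==3 else P-o
    return np.stack([q[...,0]*np.cos(t)+q[...,1]*np.sin(t),-q[...,0]*np.sin(t)+q[...,1]*np.cos(t),q[...,2]],-1)
E
python3 - <<'E'
from h import *
im,d,P,s=wrist(); save('w1.png',im,1.2); print(s['tcp_pos'],s['eef_rot'])
Q=cab(P,(.613,.1407)).reshape(-1,3)
for lo,hi in((-.04,-.02),(-.01,.01),(.02,.04)):
    m=(Q[:,2]>.085)&(Q[:,2]<.108)&(Q[:,1]>lo)&(Q[:,1]<hi)&(abs(Q[:,0])<.022); q=Q[m]
    print(lo,len(q),q.min(0).round(4),q.max(0).round(4),np.median(q,0).round(4))
    m=(Q[:,2]>.105)&(Q[:,2]<.12)&(Q[:,1]>lo)&(Q[:,1]<hi)&(Q[:,0]<.07); print('panel top',Q[m].min(0).round(4),Q[m].max(0).round(4))
E
```

```text
time_s: 2.62
tcp_pos: [0.6129, 0.1416, 0.2265]
eef_rot: [180.0, 0.0, -81.5]
contact_force: [-0.3, -0.2, -0.4]
gripper_width: 0.0191
gripper_force: 0.0
[0.61290886 0.14158999 0.22645044] [ 1.79988770e+02  9.88454594e-03 -8.15178532e+01]
-0.04 231 [-0.005  -0.0399  0.0951] [ 0.0058 -0.02    0.102 ] [ 0.0009 -0.0295  0.0996]
panel top [ 0.0356 -0.04    0.105 ] [ 0.0512 -0.0201  0.1172]
-0.01 225 [-0.0051 -0.0099  0.0939] [0.0059 0.0097 0.1019] [ 0.0008 -0.0005  0.0995]
panel top [ 0.0354 -0.01    0.1054] [0.051  0.01   0.1167]
0.02 197 [-0.0043  0.0203  0.0935] [0.0059 0.0398 0.1016] [0.0008 0.0295 0.0995]
panel top [0.0356 0.0203 0.105 ] [0.0416 0.0336 0.1161]
```

View pics/w1.png

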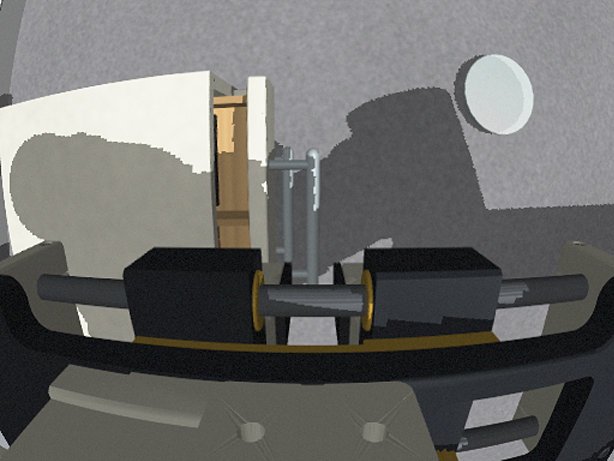

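The wrist view shows the bar running down at column ~313 between the fingers, with the panel at ~258. The fit agrees to under 1 mm, so I'm going down, closing on the bar and pulling gently.

```bash
python3 -m handwheel '[[0.78,0,0,-5,0],[0.78,0,0,-10,0],[0.78,0,0,-12,0],[0.78,0,0,-13.5,0],[0.78,0,0,-15,0],[0.78,0,0,-15,0]]'; python3 -m handwheel '[[1,0,0,0,0],[1,0,0,0,0],[1,0,0,0,0],[1,0,0,0,0]]' 25
python3 -m handwheel '[[1,-1,-0.15,0,0],[1,-2,-0.3,0,0],[1,-4,-0.6,0,0],[1,-6,-0.9,0,0],[1,-8,-1.2,0,0],[1,-9,-1.35,0,0],[1,-9,-1.35,0,0]]'
```

```text
time_s: 3.42
tcp_pos: [0.6127, 0.141, 0.0759]
eef_rot: [179.9, -0.0, -81.5]
contact_force: [0.7, -1.1, 0.0]
gripper_width: 0.0194
gripper_force: 0.0
time_s: 3.92
tcp_pos: [0.6137, 0.141, 0.0774]
eef_rot: [-179.9, 0.0, -81.5]
contact_force: [-2.2, 1.2, 4.9]
gripper_width: 0.01
gripper_force: 25.0
time_s: 4.8
tcp_pos: [0.5221, 0.1276, 0.0773]
eef_rot: [-180.0, 0.1, -81.5]
contact_force: [-3.0, 3.7, 10.3]
gripper_width: 0.0095
gripper_force: 25.0
```

```bash
python3 -m handwheel '[[1,-1,-0.15,0,0],[1,-1.5,-0.22,0,0],[1,-2,-0.3,0,0],[1,-2.5,-0.37,0,0],[1,-2.5,-0.37,0,0]]' 
python3 -m handwheel '[[1,-0.4,-0.06,0,0],[1,-0.8,-0.12,0,0],[1,-1.2,-0.18,0,0],[1,-1.2,-0.18,0,0]]'
```

```text
time_s: 5.42
tcp_pos: [0.4982, 0.1241, 0.0773]
eef_rot: [-179.9, 0.1, -81.5]
contact_force: [-0.8, 4.2, 9.8]
gripper_width: 0.0098
gripper_force: 25.0
time_s: 5.92
tcp_pos: [0.4864, 0.1224, 0.0773]
eef_rot: [-179.9, 0.1, -81.5]
contact_force: [-1.2, 3.9, 9.5]
gripper_width: 0.01
gripper_force: 25.0
```

```bash
python3 -m handwheel '[[1,-0.4,-0.06,0,0],[1,-0.8,-0.12,0,0],[1,-1.2,-0.18,0,0],[1,-1.2,-0.18,0,0]]'
python3 -m handwheel '[[1,-0.3,-0.05,0,0],[1,-0.6,-0.09,0,0],[1,-0.9,-0.13,0,0],[1,-0.9,-0.13,0,0]]'
```

```text
time_s: 6.42
tcp_pos: [0.4842, 0.1228, 0.078]
eef_rot: [-179.0, 0.2, -81.4]
contact_force: [49.6, -8.9, -33.0]
gripper_width: 0.0103
gripper_force: 25.0
time_s: 6.92
tcp_pos: [0.4753, 0.1215, 0.0778]
eef_rot: [-179.0, 0.2, -81.4]
contact_force: [53.7, -9.7, -35.8]
gripper_width: 0.0279
gripper_force: 25.0
```

Force jumped to 50 N with the bar at x≈0.485, so that is the stop. I'm centring on the bar, loosening and rising.

```bash
python3 -m handwheel '[[0.75,0.5,0.07,0,0],[0.75,1.0,0.14,0,0],[0.75,1.5,0.22,0,0],[0.75,1.9,0.28,0,0],[0.75,1.9,0.28,0,0]]'; python3 -m handwheel '[[0.75,0,0,3,0],[0.75,0,0,8,0],[0.7,0,0,14,0],[0.3,0,0,20,0],[0.1,0,0,20,0]]'
python3 - <<'E'
from h import *
im,d,P,s=wrist(); save('w2.png',im,1.2); print(s['tcp_pos'],s['eef_rot'])
Q=cab(P,(.613,.1407)).reshape(-1,3)
for lo,hi in((-.04,-.02),(-.01,.01),(.02,.04)):
    m=(Q[:,2]>.085)&(Q[:,2]<.108)&(Q[:,1]>lo)&(Q[:,1]<hi)&(Q[:,0]<-.1); q=Q[m]
    print(lo,len(q),q.min(0).round(4),q.max(0).round(4),np.median(q,0).round(4))
o=finder.cut_out('wrist','mat')
for x in o[:2]:
    p=P[x['region']]; p=p[np.isfinite(p[:,0])]; print('mat',x['p'],x['pixel'],np.median(p,0))
E
```

```text
time_s: 7.55
tcp_pos: [0.4834, 0.1208, 0.076]
eef_rot: [179.9, -0.0, -81.6]
contact_force: [0.3, 0.2, 0.3]
gripper_width: 0.0217
gripper_force: 0.0
time_s: 8.18
tcp_pos: [0.4858, 0.1222, 0.2815]
eef_rot: [-179.6, 0.2, -81.5]
contact_force: [-1.4, -0.2, -1.5]
gripper_width: 0.0407
gripper_force: 0.0
[0.48579735 0.12215433 0.28149332] [-1.79552931e+02  1.63195696e-01 -8.15146707e+01]
-0.04 137 [-0.1332 -0.04    0.0974] [-0.1251 -0.0203  0.1019] [-0.1296 -0.0298  0.0996]
-0.01 154 [-0.1345 -0.01    0.0965] [-0.1251  0.01    0.1017] [-0.1298 -0.0003  0.0995]
0.02 144 [-0.1348  0.0202  0.0963] [-0.1251  0.0398  0.1015] [-0.1299  0.0298  0.0995]
mat 0.63 [159.9, 132.2] [0.62808837 0.09308552 0.06797398]
```

View pics/w2.png

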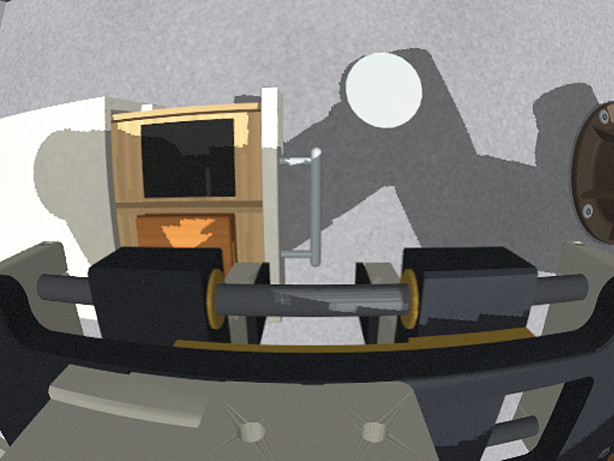

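The drawer is out at its stop. The mat is in the right bay (upper left of the picture) and the slide box in the left. The tool only yaws, so I'll turn the jar over between lightly gripping pads by rolling it against the cabinet's top side edge. Now over to the jar.

```bash
python3 -m handwheel '[[0,0,-6,0,-6],[0,-0.1,-12,0,-12.5],[0,-0.2,-18,0,-12.5],[0,-0.3,-24,0,-12.5],[0,-0.4,-30,-2,-12.5],[0,-0.4,-36,-6,-12.5],[0,-0.4,-38.9,-10,-12.5],[0,-0.4,-38.9,-12,-12.5]]'
python3 - <<'E'
from h import *
im,d,P,s=wrist(); print(s['tcp_pos'],s['eef_rot'])
q=P.reshape(-1,3);q=q[(q[:,2]>.062)&(q[:,2]<.074)&(abs(q[:,0]-.48)<.045)&(abs(q[:,1]+.268)<.045)]
print(len(q),np.median(q,0),cv2.minAreaRect((q[:,:2]*1000).astype(np.float32)))
E
```

```text
time_s: 9.28
tcp_pos: [0.4767, -0.2691, 0.1514]
eef_rot: [179.5, 0.1, -94.3]
contact_force: [0.5, -0.4, 0.6]
gripper_width: 0.0878
gripper_force: 0.0
[ 0.47669633 -0.26905354  0.15144193] [ 1.79536331e+02  8.29799199e-02 -9.42727442e+01]
3344 [ 0.48022863 -0.26837917  0.06784409] ((480.4240417480469, -266.88336181640625), (50.0519905090332, 49.43023681640625), 87.01510620117188)
```

```bash
python3 -m handwheel '[[0,0.1,0.1,-4,1],[0,0.1,0.1,-8,1],[0,0.1,0.1,-11,1],[0,0.1,0.1,-13,1],[0,0.1,0.1,-13,1]]'
```

```text
time_s: 9.95
tcp_pos: [0.4793, -0.2658, 0.0247]
eef_rot: [179.7, 0.0, -93.0]
contact_force: [0.9, -0.2, 0.4]
gripper_width: 0.0876
gripper_force: 0.0
```

```bash
python3 -m handwheel '[[0,0.05,-0.1,-1,0],[0.3,0.05,-0.1,-1,0],[1,0.05,-0.1,-1,0],[1,0.05,-0.1,-1,0],[1,0.05,-0.1,-1,0],[1,0.05,-0.1,-1,0]]' 12; python3 -m handwheel '[[1,0,0,2,0],[1,0,0,6,0],[1,0,0,11,0],[1,0,0,16,0],[1,0,0,18,0],[1,0,0,18,0]]'
python3 - <<'E'
from h import *
im,d,P,s=wrist(); save('w3.png',im,1.2); print(s['contact_force'])
E
```

```text
time_s: 10.7
tcp_pos: [0.4813, -0.2676, 0.0168]
eef_rot: [180.0, 0.0, -93.0]
contact_force: [-2.3, 0.9, 3.8]
gripper_width: 0.0497
gripper_force: 12.0
time_s: 11.45
tcp_pos: [0.4825, -0.2676, 0.1979]
eef_rot: [-179.8, -0.0, -93.0]
contact_force: [0.1, 0.7, -2.3]
gripper_width: 0.0499
gripper_force: 12.0
[ 0.11440814  0.69692035 -2.32430039]
```

View pics/w3.png

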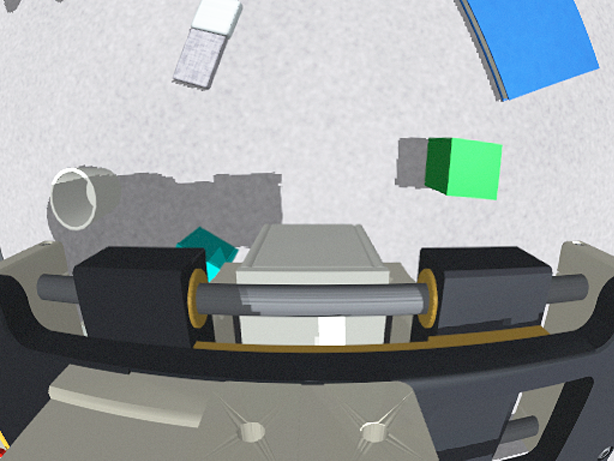

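Jar held (about 2.3 N), still square to the pads, with the turquoise, green and beaker beside it untouched. Now over to the cabinet's right side edge.

```bash
python3 -m handwheel '[[1,3.5,3.8,1,0],[1,7.3,8,1,4],[1,11,12,1,8],[1,15,16.3,1,11.4],[1,19,20.6,1,11.4],[1,23,25,1,11.4],[1,26.3,27,1,11.4],[1,26.3,27,1,11.4]]'
python3 - <<'E'
from h import *
for c in ['scene','side']:
    im,d=imaging.capture(c); P=cloud(c,d); Q=cab(P,(.798,.168)).reshape(-1,3)
    m=(Q[:,2]>.126)&(Q[:,2]<.134)&(abs(Q[:,0])<.1)&(abs(Q[:,1])<.16)
    q=Q[m]; print(c,np.percentile(q[:,1],[0,.5,1,50,99,100]).round(4),np.median(q[:,2]))
    t=get_state()['tcp_pos']; G=P.reshape(-1,3); m=(abs(G[:,0]-t[0])<.06)&(abs(G[:,1]-t[1])<.06)&(G[:,2]>.14)&(G[:,2]<.27)
    print(t, G[m].min(0),G[m].max(0))
    save(c+'2.png',im[100:260,200:400],4)
E
```

```text
time_s: 12.5
tcp_pos: [0.7453, 0.0046, 0.2015]
eef_rot: [179.7, 0.0, -81.5]
contact_force: [-0.3, -1.5, -4.0]
gripper_width: 0.0499
gripper_force: 12.0
scene [-0.1231 -0.121  -0.1203 -0.0184  0.1168  0.1229] 0.1288174913939939
[0.74425839 0.00344447 0.20222736] [ 0.7035015  -0.02572827  0.18363718] [0.79516035 0.02689666 0.26987735]
side [-0.1247 -0.1219 -0.121  -0.0484  0.1162  0.1215] 0.13012692793404496
[0.74380684 0.0026741  0.20319927] [ 0.68729971 -0.02870635  0.18588567] [0.79197395 0.01948955 0.2699932 ]
```

View pics/side2.png

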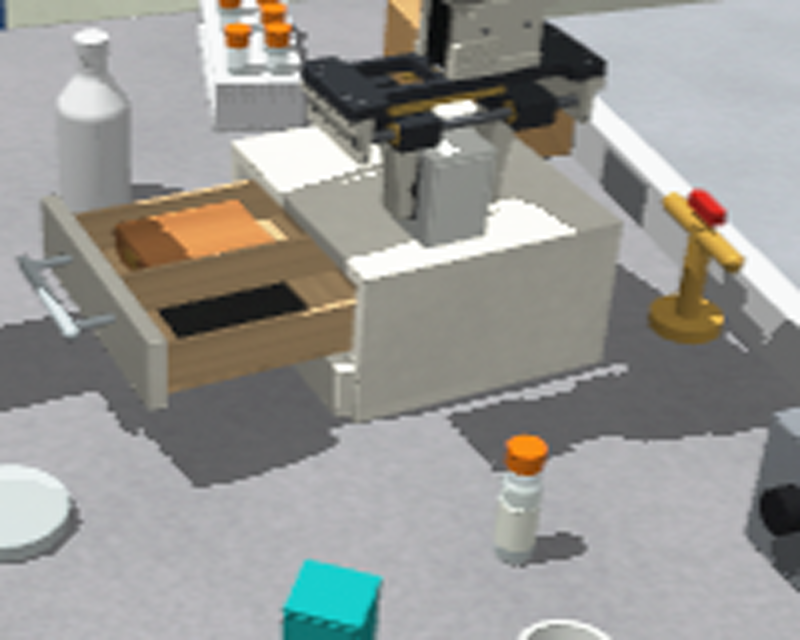

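Side picture: the jar hangs upright from the gripper above the cabinet top near (455,190), and the drawer is open with the mat visible at (235,310). Now I'll bring its rim over the edge.

```bash
python3 -m handwheel '[[1,-0.12,0.8,-1.5,0],[1,-0.25,1.66,-3,0],[1,-0.25,1.66,-4.5,0],[1,-0.25,1.66,-5.1,0],[1,-0.25,1.66,-5.1,0],[1,-0.25,1.66,-5.1,0]]'
```

```text
time_s: 13.35
tcp_pos: [0.7427, 0.0189, 0.1562]
eef_rot: [-179.9, -0.0, -81.7]
contact_force: [0.6, 0.5, -2.6]
gripper_width: 0.0499
gripper_force: 12.0
```

```bash
python3 -m handwheel '[[1,0,0.09,-0.6,0],[1,0,0.09,-1.0,0],[1,0.055,-0.38,-1.3,0],[1,0.11,-0.74,-1.6,0],[1,0.16,-1.08,-1.95,0],[1,0.21,-1.4,-2.4,0],[1,0.21,-1.4,-2.4,0]]' 10
cat > look.py <<'E'
from h import *
import sys
t=get_state()['tcp_pos']; ax=t+[0,0,.019]
for c in ['scene','side']:
    im,d=imaging.capture(c); P=cloud(c,d); ok=d>0
    o=finder.cut_out(c,'jar')
    for x in o:
        p=P[x['region']&ok]
        if len(p)<30 or np.linalg.norm(np.median(p,0)-ax)>.07: continue
        q=cab(p-ax,(0,0)); q=q[(np.linalg.norm(q,axis=1)<.06)]
        # fit plane normals: local normals in (v,z), v=-y
        print(c,round(x['p'],2),x['pixel'],'v,z range mm',(-q[:,1].max()*1000).round(),(-q[:,1].min()*1000).round(),(q[:,2].min()*1000).round(),(q[:,2].max()*1000).round())
        N=cv2.GaussianBlur(P.astype(np.float32),(3,3),0); gx=np.roll(N,-2,1)-np.roll(N,2,1); gy=np.roll(N,-2,0)-np.roll(N,2,0)
        n=np.cross(gx,gy); n/=np.linalg.norm(n,axis=2,keepdims=True)+1e-12
        r_=cv2.erode((x['region']&ok).astype(np.uint8),np.ones((5,5)))>0
        nn=cab(n[r_],(0,0)); 
        if len(nn): 
            a=np.degrees(np.arctan2(nn[:,2],-nn[:,1]))[abs(nn[:,0])<.4]%90; print(' normal angle mod90 hist',np.histogram(a,bins=18,range=(0,90))[0])
    if len(sys.argv)>1 and c=='side':
        u,v=np.int32(o[0]['pixel']); save(sys.argv[1],im[100:260,200:400],4)
E
python3 look.py side3.png
```

```text
time_s: 14.22
tcp_pos: [0.7446, 0.0042, 0.1311]
eef_rot: [180.0, -0.0, -81.7]
contact_force: [2.1, -3.4, 1.1]
gripper_width: 0.0504
gripper_force: 10.0
scene 0.74 [310.6, 205.4] v,z range mm -12.0 36.0 -41.0 42.0
 normal angle mod90 hist [ 3  2  1  1  3  2  1  2  2  5  2 19 65 45  6  5  3  5]
side 0.66 [311.9, 169.3] v,z range mm -0.0 35.0 -39.0 38.0
 normal angle mod90 hist [ 1  4  4  2  2  1  2  3  1  1  8 16 57 49 11  3  2  1]
```

View pics/side3.png

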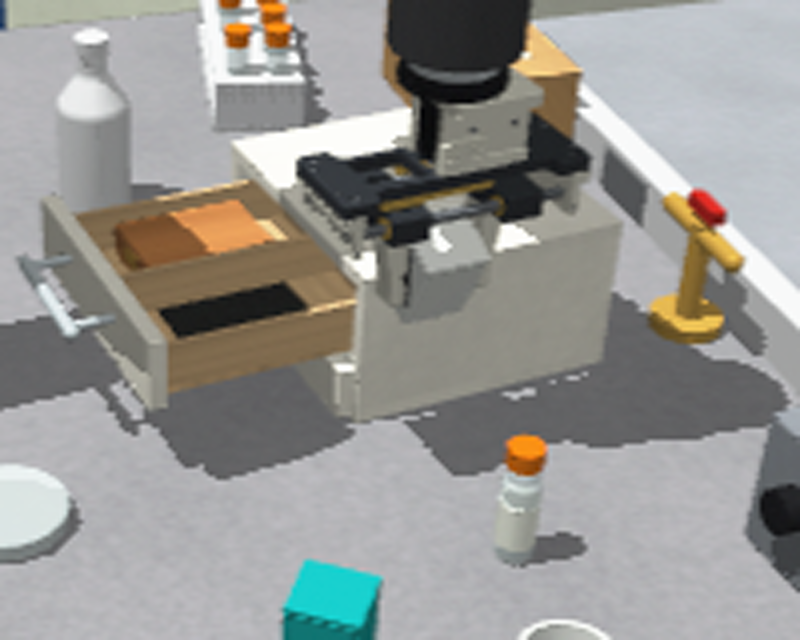

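The side picture shows the jar pivoting on the edge at (440,270), tilted about 27° as planned. I'm continuing the arc to 90°.

```bash
python3 -m handwheel '[[1,0.03,-0.2,-0.4,0],[1,0.055,-0.38,-0.8,0],[1,0.08,-0.55,-1.8,0],[1,0.07,-0.5,-2.4,0],[1,0.07,-0.47,-2.9,0],[1,0.04,-0.3,-3.4,0],[1,0.02,-0.1,-3.9,0],[1,0.01,-0.02,-3.9,0]]' 10; python3 -m handwheel '[[1,0,0,0,0]]';python3 look.py
```

```text
time_s: 15.42
tcp_pos: [0.7442, 0.0047, 0.0915]
eef_rot: [179.9, -0.0, -81.6]
contact_force: [3.5, -7.2, -4.2]
gripper_width: 0.0499
gripper_force: 10.0
time_s: 15.55
tcp_pos: [0.7441, 0.0046, 0.0915]
eef_rot: [179.9, -0.0, -81.7]
contact_force: [2.6, -5.6, -2.4]
gripper_width: 0.0503
gripper_force: 10.0
scene 0.96 [307.2, 216.9] v,z range mm -22.0 43.0 -15.0 39.0
 normal angle mod90 hist [ 4 41 57 15  3  4  4  1  1  3  2  2  3  1  2  4  5  2]
side 0.74 [312.1, 178.0] v,z range mm -6.0 43.0 -12.0 41.0
 normal angle mod90 hist [18 38 48 18 10  3  2  3  2  2  1  4  3  2  1  4  4  5]
```

```bash
python3 -m handwheel '[[1,-0.03,0.2,0.1,0],[1,-0.07,0.45,0.2,0],[1,-0.09,0.6,0.3,0],[1,-0.09,0.6,0.3,0]]' 8;python3 look.py
```

```text
time_s: 16.25
tcp_pos: [0.7426, 0.0095, 0.094]
eef_rot: [179.8, -0.1, -81.7]
contact_force: [3.7, -9.3, -4.9]
gripper_width: 0.0501
gripper_force: 8.0
scene 0.83 [307.5, 218.2] v,z range mm -21.0 47.0 -16.0 37.0
 normal angle mod90 hist [13 80 63 12  5  2  3  2  3  1  3  1  3  0  3  2  3  4]
side 0.62 [311.4, 179.6] v,z range mm -7.0 46.0 -16.0 38.0
 normal angle mod90 hist [14 36 35 16  3  6  1  5  0  1  3  2  5  2  2  2  6  5]
```

```bash
python3 -c "
from h import *
print(np.round(imaging.get_calibration('wrist')['hand_eye'],3))"; python3 -m handwheel '[[1,0.3,-2,0,0],[1,0.6,-4,0,0],[1,0.98,-6.6,-1.5,0],[1,0.98,-6.6,-4,0],[1,0.98,-6.6,-6.2,0],[1,0.98,-6.6,-6.2,0]]' 10;python3 look.py
```

```text
[[ 0.    -0.97  -0.245  0.066]
 [ 1.     0.    -0.    -0.001]
 [ 0.    -0.245  0.97  -0.158]
 [ 0.     0.     0.     1.   ]]
time_s: 17.2
tcp_pos: [0.7512, -0.0568, 0.0301]
eef_rot: [179.7, 0.0, -81.7]
contact_force: [0.3, -0.3, -1.9]
gripper_width: 0.05
gripper_force: 10.0
scene 0.87 [290.7, 246.1] v,z range mm -15.0 47.0 -15.0 38.0
 normal angle mod90 hist [ 1 64 54  4  2  2  2  2  1  1  0  1  1  0  2  2  2  1]
side 0.75 [322.1, 206.8] v,z range mm -3.0 47.0 -10.0 40.0
 normal angle mod90 hist [23 39 20 12  7  4  6  2  1  2  2  3  2  2  3  4  1  3]
```

```bash
python3 -m handwheel '[[1,0,0,-1,0],[1,0,0,-1.8,0],[1,0,0,-2.1,0],[1,0,0,-2.4,0],[1,0,0,-2.4,0]]' 6;python3 -m handwheel '[[0.3,0,0,0,0],[0.2,0,0,0,0],[0.2,0,0,0,0],[0.2,0,0,0,0]]'
python3 - <<'E'
from h import *
im,d,P,s=wrist()
for c in ['scene','side']:
    im,d=imaging.capture(c); P=cloud(c,d)
    for x in finder.cut_out(c,'jar')[:4]:
        p=P[x['region']&(d>0)]
        if np.linalg.norm(np.median(p,0)[:2]-s['tcp_pos'][:2])>.08: continue
        q=cab(p,(.798,.168)); top=q[(q[:,2]>.035)]
        print(c,x['p'],x['pixel'],'top z',np.percentile(q[:,2],[50,95]).round(4),'y',np.percentile(top[:,1],[1,99]).round(4),'x',np.percentile(top[:,0],[1,99]).round(4))
print(cab(s['tcp_pos'],(.798,.168)))
E
```

```text
time_s: 18.02
tcp_pos: [0.7533, -0.0551, 0.0093]
eef_rot: [180.0, -0.0, -81.6]
contact_force: [0.2, 0.1, -1.9]
gripper_width: 0.0501
gripper_force: 6.0
time_s: 18.52
tcp_pos: [0.7535, -0.0552, 0.0098]
eef_rot: [-180.0, 0.0, -81.6]
contact_force: [-0.2, 0.4, 0.2]
gripper_width: 0.0698
gripper_force: 0.0
scene 0.88 [291.5, 256.1] top z [0.0463 0.0508] y [-0.2597 -0.1961] x [-0.0998 -0.0479]
side 0.74 [319.7, 216.8] top z [0.0421 0.0522] y [-0.2934 -0.204 ] x [-0.1045 -0.0534]
[-0.07663835 -0.21427242  0.00980137]
```

The jar now lies flat with its base outward, and its centre is about 12 mm outside the pads. I'm regripping at the centre and lifting for the second quarter turn.

```bash
python3 -m handwheel '[[0.2,0.17,-1.2,-0.3,0],[0.2,0.17,-1.2,-0.3,0],[1,0.17,-1.2,-0.3,0],[1,0.17,-1.2,-0.3,0],[1,0.17,-1.2,-0.3,0]]' 10; python3 -m handwheel '[[1,0,0,3,0],[1,-0.05,0.3,8,0],[1,-0.1,0.7,13,0],[1,-0.1,0.7,15,0],[1,-0.1,0.7,15,0]]'; python3 look.py
```

```text
time_s: 19.4
tcp_pos: [0.7551, -0.067, 0.0066]
eef_rot: [-180.0, -0.0, -81.6]
contact_force: [-0.7, -1.6, 0.1]
gripper_width: 0.0499
gripper_force: 10.0
time_s: 20.02
tcp_pos: [0.7545, -0.0599, 0.1578]
eef_rot: [-179.9, 0.0, -81.6]
contact_force: [-0.1, 0.2, -3.1]
gripper_width: 0.05
gripper_force: 10.0
scene 0.86 [297.2, 212.0] v,z range mm -28.0 35.0 -27.0 26.0
 normal angle mod90 hist [84  6  5  1  5  2  2  3  1  4  0  3  2  6  1  5  2 58]
side 0.83 [326.4, 171.5] v,z range mm -14.0 36.0 -30.0 24.0
 normal angle mod90 hist [55 14  0  6  4  1  6  3  5  8  4  2  2  3  1  5 17 75]
```

```bash
python3 -m handwheel '[[1,-0.3,2,0,0],[1,-0.6,4,0,0],[1,-0.85,6,0,0],[1,-1.07,7.27,-0.5,0],[1,-1.07,7.27,-1.4,0],[1,-1.07,7.27,-1.4,0]]'
python3 - <<'E'
from h import *
t=get_state()['tcp_pos']; c=cab(t,(.798,.168)); print('v',-c[1]-.1205,'z',t[2]+.019-.13)
E
```

```text
time_s: 20.98
tcp_pos: [0.7426, 0.0124, 0.1411]
eef_rot: [179.9, -0.0, -81.6]
contact_force: [-0.2, -0.9, -3.6]
gripper_width: 0.0499
gripper_force: 10.0
v 0.025322827815487836 z 0.030111272980356235
```

```bash
python3 -m handwheel '[[1,0,0,-0.7,0],[1,0.04,-0.27,-1.08,0],[1,0.07,-0.48,-1.44,0],[1,0.09,-0.65,-1.85,0],[1,0.11,-0.77,-2.27,0],[1,0.125,-0.85,-2.7,0],[1,0.125,-0.85,-3.15,0],[1,0.1,-0.7,-4.0,0]]' 8; python3 look.py
```

```text
time_s: 21.98
tcp_pos: [0.7447, 0.0055, 0.1024]
eef_rot: [-180.0, -0.0, -81.7]
contact_force: [2.4, -1.8, 0.5]
gripper_width: 0.0497
gripper_force: 8.0
scene 0.7 [307.9, 215.0] v,z range mm -20.0 44.0 -32.0 49.0
 normal angle mod90 hist [ 2  0  0  0  0  3 20 40 48  6  0  0  0  0  0  0  0  1]
side 0.89 [314.2, 176.5] v,z range mm 2.0 43.0 -31.0 39.0
 normal angle mod90 hist [ 0  2  0  2  1 20 40 40 18  6  4  4  2  2  0  0  0  1]
```

```bash
python3 -m handwheel '[[1,-0.02,0.15,-0.4,0],[1,-0.05,0.37,-0.8,0],[1,-0.1,0.65,-1.2,0],[1,-0.14,0.93,-1.5,0],[1,-0.16,1.1,-1.5,0],[1,-0.16,1.1,-1.5,0]]' 8; python3 look.py
```

```text
time_s: 22.92
tcp_pos: [0.7423, 0.0162, 0.0865]
eef_rot: [179.9, -0.0, -81.7]
contact_force: [0.3, -6.2, -4.2]
gripper_width: 0.0499
gripper_force: 8.0
scene 0.8 [309.6, 218.8] v,z range mm -20.0 38.0 -23.0 43.0
 normal angle mod90 hist [12 64 74 21  3  3  2  2  0  1  0  1  2  1  0  0  1  1]
side 0.91 [309.4, 180.6] v,z range mm -25.0 40.0 -52.0 44.0
 normal angle mod90 hist [28 42 50 38 11  6  1  2  2  0  2  1  5  2  2  0  1  3]
```

```bash
python3 -m handwheel '[[1,0.3,-2,0,0],[1,0.6,-4,0,0],[1,0.95,-6.4,-1,0],[1,0.95,-6.4,-3,0],[1,0.95,-6.4,-5.3,0],[1,0.95,-6.4,-5.3,0]]' 8; python3 -m handwheel '[[1,0,0,-0.4,0],[1,0,0,-0.8,0]]';python3 -m handwheel '[[1,0,0,-0.3,0],[1,0,0,-0.3,0]]';python3 look.py
```

```text
time_s: 23.88
tcp_pos: [0.7501, -0.0483, 0.031]
eef_rot: [179.7, 0.0, -81.7]
contact_force: [-0.3, 0.3, -2.3]
gripper_width: 0.0499
gripper_force: 8.0
time_s: 24.12
tcp_pos: [0.7529, -0.0473, 0.0273]
eef_rot: [-179.9, -0.0, -81.6]
contact_force: [-0.1, 0.5, -2.5]
gripper_width: 0.0502
gripper_force: 8.0
time_s: 24.38
tcp_pos: [0.7522, -0.0473, 0.0236]
eef_rot: [180.0, 0.0, -81.6]
contact_force: [-0.9, 0.6, -2.8]
gripper_width: 0.0499
gripper_force: 8.0
scene 0.56 [293.4, 246.4] v,z range mm -19.0 39.0 -28.0 43.0
 normal angle mod90 hist [ 2 64 49  2  1  0  1  0  0  0  0  0  0  0  0  0  0  0]
side 0.81 [320.7, 213.6] v,z range mm -21.0 38.0 -28.0 45.0
 normal angle mod90 hist [20 39 46 21 10  3  1  2  2  0  2  0  0  2  1  1  1  5]
```

```bash
python3 -m handwheel '[[1,0,0,-0.3,0],[1,0,0,-0.3,0]]';python3 -m handwheel '[[1,0,0,-0.3,0],[1,0,0,-0.3,0]]' 6;python3 -m handwheel '[[1,0,0,-0.3,0],[1,0,0,-0.3,0]]'; python3 look.py
```

```text
time_s: 24.82
tcp_pos: [0.752, -0.0475, 0.0202]
eef_rot: [180.0, 0.0, -81.6]
contact_force: [-0.3, 0.1, -1.6]
gripper_width: 0.0499
gripper_force: 8.0
time_s: 25.08
tcp_pos: [0.752, -0.0475, 0.0171]
eef_rot: [180.0, 0.0, -81.6]
contact_force: [0.3, 0.2, -2.3]
gripper_width: 0.0503
gripper_force: 6.0
time_s: 25.32
tcp_pos: [0.752, -0.0475, 0.0142]
eef_rot: [180.0, 0.0, -81.6]
contact_force: [0.2, -0.3, -3.2]
gripper_width: 0.0499
gripper_force: 6.0
scene 0.76 [293.8, 250.9] v,z range mm -19.0 38.0 -35.0 42.0
 normal angle mod90 hist [17 58 80 12  0  1  2  0  0  0  0  0  0  0  0  0  0  0]
side 0.77 [317.0, 213.1] v,z range mm -26.0 37.0 -34.0 45.0
 normal angle mod90 hist [ 8 37 53 21  3  8  1  1  7  0  2  0  2  0  0  1  1  4]
```

```bash
python3 -m handwheel '[[1,0,0,-0.2,0],[1,0,0,-0.4,0],[1,0,0,-0.4,0]]';python3 -m handwheel '[[1,0,0,-0.2,0],[1,0,0,-0.4,0],[1,0,0,-0.4,0]]'; python3 look.py
```

```text
time_s: 25.9
tcp_pos: [0.7527, -0.0483, 0.012]
eef_rot: [-179.9, -0.1, -81.6]
contact_force: [-1.7, -3.0, 4.8]
gripper_width: 0.0498
gripper_force: 6.0
time_s: 26.28
tcp_pos: [0.7528, -0.0487, 0.0083]
eef_rot: [-179.9, -0.1, -81.6]
contact_force: [-1.9, -4.4, 6.2]
gripper_width: 0.05
gripper_force: 6.0
scene 0.74 [292.3, 247.7] v,z range mm -16.0 39.0 -31.0 46.0
 normal angle mod90 hist [85 69  4  4  6  0  2  2  4 12  2  0  7  9  2  0  2  2]
side 0.64 [319.9, 213.4] v,z range mm -20.0 38.0 -28.0 48.0
 normal angle mod90 hist [40 42 22  1  6  4  3  3  3  0  0  2  1  2  3  0  0 10]
```

```bash
python3 -m handwheel '[[1,0,0,-0.3,0],[1,0,0,-0.3,0],[0.35,0,0,-0.3,0],[0.25,0,0,-0.2,0],[0.25,0,0,0,0]]';python3 -m handwheel '[[0.1,0,0,5,0],[0.1,0.3,-1.9,10,0],[0.1,0.3,-1.9,12,0],[0.1,0.3,-1.9,12,0]]'
python3 - <<'E'
from h import *
im,d,P,s=wrist(); print(s['tcp_pos'],finder.cut_out('wrist','jar')[0]['pixel'])
q=P.reshape(-1,3);q=q[(q[:,2]>.06)&(q[:,2]<.076)&(abs(q[:,0]-.757)<.06)&(abs(q[:,1]+.065)<.06)]
print(len(q),np.median(q,0),cv2.minAreaRect((q[:,:2]*1000).astype(np.float32)),np.percentile(q[:,2],[2,98]))
c=P.reshape(-1,3);print('inside low',((abs(c[:,0]-.757)<.02)&(abs(c[:,1]+.065)<.02)&(c[:,2]<.05)).sum())
save('w4.png',im,1.2)
E
```

```text
time_s: 27.1
tcp_pos: [0.7522, -0.0472, 0.0065]
eef_rot: [180.0, 0.0, -81.6]
contact_force: [1.1, 0.4, 0.5]
gripper_width: 0.0649
gripper_force: 0.0
time_s: 27.6
tcp_pos: [0.7562, -0.0663, 0.1287]
eef_rot: [-179.8, 0.0, -81.7]
contact_force: [0.9, -0.2, -0.5]
gripper_width: 0.0787
gripper_force: 0.0
[ 0.7562275  -0.06632605  0.12870048] [449.4, 62.6]
1156 [ 0.75685018 -0.07039808  0.06716798] ((755.3563232421875, -61.198638916015625), (49.45237350463867, 47.51994323730469), 8.095137596130371) [0.06042246 0.06881755]
inside low 1226
```

View pics/w4.png

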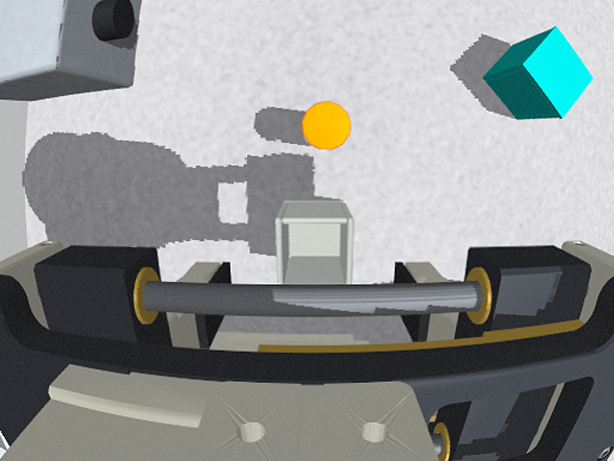

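The wrist view shows the open mouth at (315,245): the jar stands mouth-up, and the vial and turquoise jar are untouched. Now I'll regrip near the mouth.

```bash
python3 -m handwheel '[[0.1,-0.08,0.55,-4,0],[0.1,-0.08,0.55,-8,0],[0.1,-0.08,0.55,-9.3,0],[0.1,-0.08,0.55,-9.3,0],[1,-0.08,0.55,-9.3,0],[1,-0.08,0.55,-9.3,0],[1,-0.08,0.55,-9.3,0]]' 20; python3 -m handwheel '[[1,0,0,3,0],[1,0,0,8,0],[1,0,0,14,0],[1,0,0,20,0],[1,0,0,20,0]]'; python3 look.py
python3 - <<'E'
from h import *
for c in ['scene','side']:
    im,d=imaging.capture(c); P=cloud(c,d)
    for x in finder.cut_out(c,'mat')[:2]:
        p=P[x['region']&(d>0)]; p=p[(p[:,2]>.06)&(p[:,2]<.076)]
        if len(p)<20: continue
        q=cab(p,(.798,.168)); R=cv2.minAreaRect((q[:,:2]*1000).astype(np.float32)); print(c,x['p'],x['pixel'],len(p),R,np.percentile(q,[2,98],axis=0).round(4).tolist())
E
```

```text
time_s: 28.58
tcp_pos: [0.755, -0.0609, 0.0348]
eef_rot: [-179.9, 0.0, -81.6]
contact_force: [-0.4, -0.0, -0.6]
gripper_width: 0.0544
gripper_force: 0.0
time_s: 29.2
tcp_pos: [0.7571, -0.0612, 0.2413]
eef_rot: [-179.4, -0.1, -81.6]
contact_force: [-0.3, 0.5, -1.3]
gripper_width: 0.0502
gripper_force: 19.8
scene 0.57 [299.3, 195.4] v,z range mm -24.0 27.0 -54.0 11.0
 normal angle mod90 hist [125   8   3   6   2   2   7   6  10   1   0   4   2   0   1   3   1 105]
side 0.81 [328.7, 153.9] v,z range mm -28.0 26.0 -54.0 6.0
 normal angle mod90 hist [64 21  8 15  6  6  3  2  1  1  0  4  1  4  1  3 26 73]
side 0.76 [257.1, 179.1] 267 ((-175.90536499023438, -25.81989288330078), (56.25307083129883, 109.84469604492188), 86.12102508544922) [[-0.2289, -0.0494, 0.0647], [-0.1254, -0.0039, 0.0709]]
```

```bash
python3 -m handwheel '[[1,-2.5,4,1,0],[1,-5,8,1,0],[1,-8,12.5,1,0],[1,-11,17,1,0],[1,-13.5,21,1,0],[1,-14.7,23.1,1,0],[1,-14.7,23.1,1,0],[1,-14.7,23.1,1,0]]'
python3 - <<'E'
from h import *
im,d,P,s=wrist(); save('w5.png',im,1.2); print(s['tcp_pos'])
for x in finder.cut_out('wrist','mat')[:2]:
    q=cab(P[x['region']],(.798,.168)); q=q[abs(q[:,2]-.068)<.008]; print(x['p'],x['pixel'],len(q),cv2.minAreaRect((q[:,:2]*1000).astype(np.float32)),np.median(q[:,2]))
Q=cab(P,(.798,.168)); m=(im.max(2)<45)&(abs(Q[...,2]-.068)<.008)&(abs(Q[...,0]+.176)<.09)&(abs(Q[...,1]+.05)<.06)
q=Q[m]; print(m.sum(),cv2.minAreaRect((q[:,:2]*1000).astype(np.float32)))
m=(abs(Q[...,2]-.1)<.004)&(abs(Q[...,0]+.19)<.1)&(abs(Q[...,1])<.125); print('walls y',np.histogram(Q[m][:,1],bins=np.arange(-.125,.02,.005)))
E
```

```text
time_s: 30.6
tcp_pos: [0.6075, 0.1698, 0.2433]
eef_rot: [180.0, -0.0, -81.6]
contact_force: [0.1, 0.5, -1.5]
gripper_width: 0.0504
gripper_force: 19.9
[0.60753765 0.16981525 0.2432764 ]
0.82 [250.9, 106.0] 7248 ((-174.94070434570312, -48.97880935668945), (113.51146697998047, 84.81171417236328), 0.8060570955276489) 0.06796068676409142
0.51 [314.0, 129.2] 8113 ((-181.6790771484375, -15.720596313476562), (199.09518432617188, 170.86181640625), 89.9007797241211) 0.06410038017033032
6949 ((-174.50086975097656, -48.78663635253906), (82.90955352783203, 109.30924224853516), 89.95586395263672)
walls y (array([  0,   6,  16,  25, 391, 580,   7,  10,  11,   7,  11,   9,   9,
        10,  10,  22,  21,   8,   9,   9,   9,  10,  11,  10, 376, 689,
        10,  10]), array([-1.25000000e-01, -1.20000000e-01, -1.15000000e-01, -1.10000000e-01,
       -1.05000000e-01, -1.00000000e-01, -9.50000000e-02, -9.00000000e-02,
       -8.50000000e-02, -8.00000000e-02, -7.50000000e-02, -7.00000000e-02,
       -6.50000000e-02, -6.00000000e-02, -5.50000000e-02, -5.00000000e-02,
       -4.50000000e-02, -4.00000000e-02, -3.50000000e-02, -3.00000000e-02,
       -2.50000000e-02, -2.00000000e-02, -1.50000000e-02, -1.00000000e-02,
       -5.00000000e-03,  1.11022302e-16,  5.00000000e-03,  1.00000000e-02,
        1.50000000e-02]))
```

View pics/w5.png

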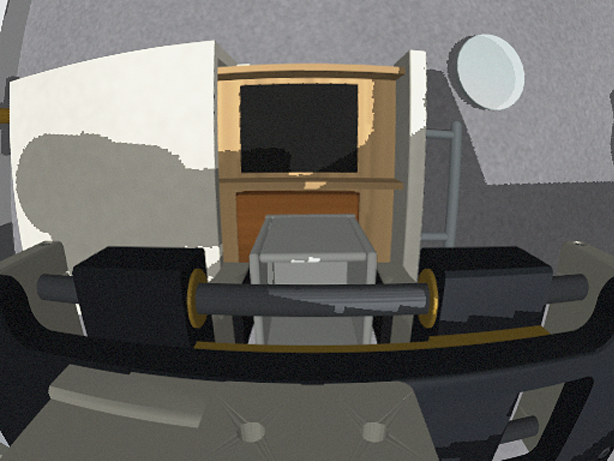

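The mat shows at (299,128) with centre world (0.632,0.094). The jar is mouth-up in the gripper and the slide box is upright. Moving over the mat.

```bash
python3 -m handwheel '[[1,1,-3,0,0],[1,2,-6,0,0],[1,2.48,-7.57,-2,0],[1,2.48,-7.57,-6,0],[1,2.48,-7.57,-9,0],[1,2.48,-7.57,-11,0],[1,2.48,-7.57,-12,0],[1,2.48,-7.57,-12,0]]'; python3 -m handwheel '[[1,0,0,0,0],[1,0,0,0,0]]'; python3 look.py
```

```text
time_s: 31.7
tcp_pos: [0.6323, 0.0937, 0.1231]
eef_rot: [179.9, -0.0, -81.7]
contact_force: [-0.3, 0.5, -2.2]
gripper_width: 0.0502
gripper_force: 19.9
time_s: 31.95
tcp_pos: [0.6328, 0.0945, 0.1246]
eef_rot: [-179.9, 0.0, -81.6]
contact_force: [0.4, -0.1, -2.6]
gripper_width: 0.0502
gripper_force: 19.9
scene 0.73 [306.3, 183.3] v,z range mm -25.0 29.0 -55.0 11.0
 normal angle mod90 hist [63  9  8 11  6  3  7  3  3  3  0  0  0  1  0  2  2 49]
side 0.82 [265.4, 165.1] v,z range mm -28.0 31.0 -56.0 11.0
 normal angle mod90 hist [51 10  9 15 12  5  3  5  2  1  2  1  0  1  4  4  9 44]
```

Centred and level. Lowering to touch.

```bash
python3 -m handwheel '[[1,-0.03,0,-0.8,0],[1,-0.03,0,-1.5,0],[1,-0.03,0,-1.8,0],[1,-0.03,0,-1.8,0]]'; python3 -m handwheel '[[1,0,0,-0.15,0],[1,0,0,-0.15,0]]'; python3 -m handwheel '[[1,0,0,-0.15,0],[1,0,0,-0.15,0]]'
```

```text
time_s: 32.65
tcp_pos: [0.6332, 0.0939, 0.1069]
eef_rot: [-179.9, -0.1, -81.6]
contact_force: [0.6, -2.2, 6.7]
gripper_width: 0.0502
gripper_force: 20.0
time_s: 32.9
tcp_pos: [0.6339, 0.094, 0.1069]
eef_rot: [-179.8, -0.1, -81.6]
contact_force: [-0.3, -3.3, 15.0]
gripper_width: 0.0499
gripper_force: 20.0
time_s: 33.15
tcp_pos: [0.635, 0.0942, 0.1067]
eef_rot: [-179.6, -0.1, -81.5]
contact_force: [-1.1, -2.6, 20.2]
gripper_width: 0.0502
gripper_force: 20.0
```

Contact is at TCP 0.107, a few mm early because the pads slid up before gripping. I'm relieving the force, releasing slowly and checking.

```bash
python3 -m handwheel '[[1,-0.02,0,0.25,0],[1,-0.02,0,0.4,0],[1,-0.02,0,0.4,0]]'; python3 -m handwheel '[[0.38,0,0,0,0],[0.32,0,0,0,0],[0.27,0,0,0,0],[0.27,0,0,0,0]]'; python3 -m handwheel '[[0.25,0,0,2,0],[0.25,0,0,5,0],[0.25,0,0,10,0],[0.2,0,5,14,0],[0.2,0,9,16,0],[0.2,0,9,16,0]]'
python3 - <<'E'
from h import *
im,d,P,s=wrist(); Q=cab(P,(.798,.168))
for n in ['jar','mat','slidebox']:
    for x in finder.cut_out('wrist',n)[:1]:
        q=Q[x['region']]; q=q[np.isfinite(q[:,0])]; print(n,x['p'],x['pixel'],np.percentile(q,[2,98],axis=0).round(4).tolist())
m=(abs(Q[...,0]+.175)<.06)&(abs(Q[...,1]+.049)<.045)&(Q[...,2]>.125)&(Q[...,2]<.145);q=Q[m]
print('rim',cv2.minAreaRect((q[:,:2]*1000).astype(np.float32)),np.percentile(q[:,2],[2,50,98]))
m=(im.max(2)<45)&(abs(Q[...,2]-.068)<.006)&(abs(Q[...,0]+.176)<.09)&(abs(Q[...,1]+.05)<.06);q=Q[m];print('mat',cv2.minAreaRect((q[:,:2]*1000).astype(np.float32)))
m=(Q[...,2]>.09)&(Q[...,2]<.103)&(Q[...,0]<-.23)&(abs(Q[...,1])<.05)&(Q[...,0]>-.36);print('bar x',np.percentile(Q[m][:,0],[1,50,99]))
im2,_=imaging.capture('side'); a=cv2.resize(im,(512,384)); save('fin.png',np.vstack([im[0:260],im2[90:330]]),1.15)
E
```

```text
time_s: 33.52
tcp_pos: [0.6322, 0.0945, 0.1069]
eef_rot: [-180.0, -0.0, -81.6]
contact_force: [0.3, -0.1, 4.9]
gripper_width: 0.0498
gripper_force: 20.0
time_s: 34.02
tcp_pos: [0.6316, 0.0943, 0.1063]
eef_rot: [180.0, -0.0, -81.6]
contact_force: [-0.0, -0.5, -0.1]
gripper_width: 0.064
gripper_force: 0.0
time_s: 34.78
tcp_pos: [0.6324, 0.1872, 0.2685]
eef_rot: [-179.8, 0.1, -81.5]
contact_force: [0.7, -0.1, -0.2]
gripper_width: 0.0704
gripper_force: 0.0
jar 0.77 [275.7, 92.6] [[-0.1973, -0.071, 0.0706], [-0.1509, -0.0236, 0.1369]]
mat 0.75 [253.4, 99.7] [[-0.2255, -0.0901, 0.0663], [-0.1198, -0.0085, 0.0696]]
slidebox 0.76 [269.0, 179.9] [[-0.2243, 0.0102, 0.087], [-0.1196, 0.0866, 0.0954]]
rim ((-174.69346618652344, -47.541587829589844), (49.67621612548828, 49.792354583740234), 0.052084799855947495) [0.12579244 0.13558022 0.13725309]
mat ((-173.0980987548828, -49.05387878417969), (109.2551498413086, 82.84661102294922), 0.07930421829223633)
bar x [-0.31841507 -0.30855637 -0.23299552]
```

View pics/fin.png

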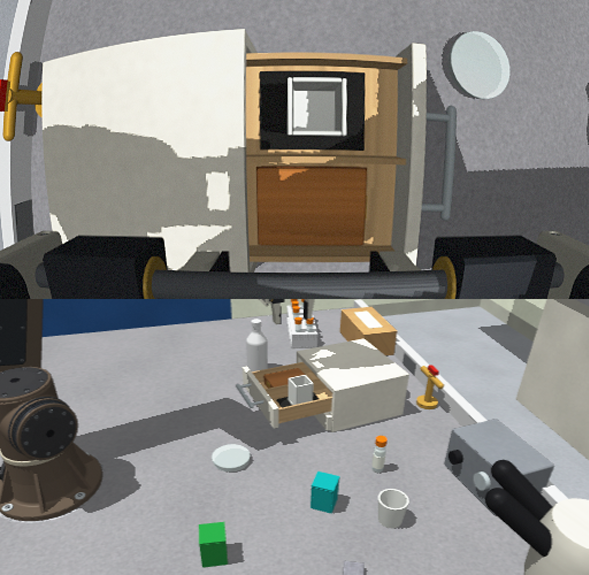

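The picture shows the jar mouth-up in the middle of the mat (316,106), and the slide box and bystanders are in place. One last check that the drawer is still at its stop.

Run:
```python
from h import *
im,d,P,s=wrist(); Q=cab(P,(.613,.1407)).reshape(-1,3)
for lo,hi in((-.04,-.02),(-.01,.01),(.02,.04)):
    q=Q[(Q[:,2]>.085)&(Q[:,2]<.108)&(Q[:,1]>lo)&(Q[:,1]<hi)&(Q[:,0]<-.11)&(Q[:,0]>-.15)]
    print(lo,len(q),q.min(0).round(4),q.max(0).round(4),np.median(q,0).round(4))
```

```text
-0.04 155 [-0.1319 -0.04    0.0925] [-0.1211 -0.0201  0.102 ] [-0.1248 -0.0299  0.0996]
-0.01 156 [-0.1323 -0.0099  0.0937] [-0.1207  0.01    0.1016] [-0.125  -0.0003  0.0992]
0.02 145 [-0.1318  0.0201  0.0917] [-0.1209  0.04    0.1014] [-0.125   0.0301  0.0995]
```

The bar seems about 3 mm further in than at the stop (−0.1265 against −0.130). There is time, so I'll pull it snug again.

```bash
python3 -m handwheel '[[0.78,-5,-2.2,0,0],[0.78,-10,-4.5,0,0],[0.78,-14.4,-6.5,0,0],[0.78,-14.4,-6.5,-3,0],[0.78,-14.4,-6.5,-3,0],[0.78,-14.4,-6.5,-3,0]]' 25
python3 - <<'E'
from h import *
im,d,P,s=wrist(); Q=cab(P,(.613,.1407)).reshape(-1,3); print(s['tcp_pos'],s['gripper_width'],cab(s['tcp_pos'],(.613,.1407)))
for lo,hi in((-.04,-.02),(-.01,.01),(.02,.04)):
    q=Q[(Q[:,2]>.085)&(Q[:,2]<.108)&(Q[:,1]>lo)&(Q[:,1]<hi)&(Q[:,0]<-.11)&(Q[:,0]>-.15)]
    if len(q): print(lo,len(q),q.min(0).round(4),q.max(0).round(4),np.median(q,0).round(4))
E
```

```text
time_s: 35.83
tcp_pos: [0.4885, 0.1192, 0.2372]
eef_rot: [-180.0, -0.0, -81.7]
contact_force: [0.1, -0.1, 0.5]
gripper_width: 0.0203
gripper_force: 0.0
[0.48847749 0.11921578 0.23715612] 0.020275058715919652 [-0.12632515 -0.00306312  0.23715612]
-0.04 205 [-0.1326 -0.04    0.096 ] [-0.1224 -0.02    0.1024] [-0.1275 -0.0292  0.0997]
-0.01 210 [-0.1327 -0.01    0.095 ] [-0.1223  0.01    0.1019] [-0.1275 -0.0003  0.0995]
0.02 196 [-0.1329  0.0203  0.0947] [-0.1222  0.04    0.1017] [-0.1275  0.0298  0.0993]
```

```bash
python3 -m handwheel '[[0.78,-0.1,0,-5,0],[0.78,-0.1,0,-10,0],[0.78,-0.1,0,-13,0],[0.78,-0.1,0,-15,0],[0.78,-0.1,0,-16.1,0],[0.78,-0.1,0,-16.1,0]]'; python3 -m handwheel '[[0.78,-0.3,-0.04,0,0],[0.78,-0.5,-0.07,0,0],[0.78,-0.6,-0.09,0,0],[0.78,-0.7,-0.1,0,0],[0.78,-0.8,-0.12,0,0],[0.78,-0.8,-0.12,0,0]]';  python3 -m handwheel '[[0.78,-0.1,-0.01,0,0],[0.78,-0.2,-0.03,0,0],[0.78,-0.2,-0.03,0,0]]'
```

```text
time_s: 36.62
tcp_pos: [0.487, 0.1194, 0.0753]
eef_rot: [180.0, -0.0, -81.6]
contact_force: [-0.1, -0.5, 0.3]
gripper_width: 0.0191
gripper_force: 0.0
time_s: 37.38
tcp_pos: [0.4806, 0.1188, 0.0764]
eef_rot: [-179.8, 0.0, -81.6]
contact_force: [6.7, -0.5, 0.8]
gripper_width: 0.0194
gripper_force: 3.5
time_s: 37.75
tcp_pos: [0.4804, 0.1189, 0.0765]
eef_rot: [-179.6, 0.1, -81.6]
contact_force: [17.2, -4.3, -8.1]
gripper_width: 0.0195
gripper_force: 8.0
```

The stop is firm (17 N with no motion). Backing off to centre and rising straight up.

```bash
python3 -m handwheel '[[0.78,0.2,0.03,0,0],[0.78,0.45,0.06,0,0],[0.78,0.6,0.09,0,0],[0.78,0.6,0.09,0,0]]'; python3 -m handwheel '[[0.78,0,0,2,0],[0.78,0,0,6,0],[0.78,0,0,12,0],[0.78,0,0,16,0],[0.78,0,0,16,0],[0.78,0,0,16,0]]'
python3 - <<'E'
from h import *
im,d,P,s=wrist(); Q=cab(P,(.613,.1407)).reshape(-1,3); print(s['tcp_pos'])
q=Q[(Q[:,2]>.085)&(Q[:,2]<.108)&(abs(Q[:,1])<.03)&(Q[:,0]<-.11)&(Q[:,0]>-.15)]; print('bar',q.min(0).round(4),q.max(0).round(4),np.median(q,0).round(4))
for c in ['scene','side']:
    im,d=imaging.capture(c); P=cloud(c,d)
    for x in finder.cut_out(c,'jar')[:4]:
        p=P[x['region']&(d>0)]; q=cab(p,(.798,.168)); 
        if abs(np.median(q[:,0])+.175)<.04 and abs(np.median(q[:,1])+.05)<.04: print(c,x['p'],np.percentile(q,[3,97],axis=0).round(3).tolist())
E
```

```text
time_s: 38.25
tcp_pos: [0.4822, 0.1185, 0.0753]
eef_rot: [179.9, -0.0, -81.7]
contact_force: [0.3, 0.2, -0.2]
gripper_width: 0.0192
gripper_force: 0.0
time_s: 39.0
tcp_pos: [0.482, 0.1186, 0.2349]
eef_rot: [179.9, 0.0, -81.7]
contact_force: [-0.3, -0.5, -0.4]
gripper_width: 0.0192
gripper_force: 0.0
[0.48200541 0.11855574 0.23485845]
bar [-0.1342 -0.0299  0.0956] [-0.1248  0.03    0.1024] [-0.13   -0.0004  0.0995]
scene 0.96 [[-0.2, -0.099, 0.073], [-0.15, -0.024, 0.135]]
side 0.88 [[-0.203, -0.075, 0.08], [-0.154, -0.022, 0.137]]
```

The bar is back at −0.130 (the stop), and the jar is standing centred.

```bash
python3 -c "
from plant import r
print(r.close_job())"
```

```text
the job is handed in; nothing more can be done
None
```

The drawer is out to its stop and the white jar stands mouth-up within about 2 mm of the mat's centre, with the slide box upright and the bystanders untouched in the last pictures; it was handed in at about 39 s, and the jar may have settled 3–4 mm when the gripper let it go on its side on the bench.

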